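# Hook a brake pad out of the rack

### The job

The yellow brake pad has been pushed too far into its narrow bay of the blue rack. Use the red-handled hooked pick to drag it clear out onto the rack's open landing (keep your fingers off it while it is in the bay), put the pick back on its rest as you found it, and set the yellow pad down in the green tray without dropping it. Leave the other two pads and everything else on the bench alone.

Things in the scene. Friction and masses are not known exactly. Their poses are not given: they have to be found in the camera images.
- rack: Blue steel rack fixed to the bench, 291 mm long (x), 91 mm wide (y). Origin: underside, at mid-length and mid-width. Floor plate 10 mm thick. Three parallel lanes along x, centre lines at y = -28, 0, +28 mm, each 21 mm wide between 7 mm walls. +x half: deep bays; -x half: open landing. Dragging out is towards -x, roughly the robot's right (world -y).
- rack_mouth (a point): Middle of the mouth line of the three bays, on the floor plate (rack x = -19, y = 0, z = 10 mm), axes as the rack. From here to 159 mm in (+x) the bay walls rise 60 mm above the floor plate, open above; a wall of the same height closes the bays there.
- rack_landing (a point): Middle of the open landing on the floor plate (rack x = -79, y = 0, z = 10 mm), axes as the rack. The landing is 120 mm long from the mouth outwards; the lanes go on between low kerbs 16 mm above the floor plate, ended by a lip of that height.
- yellow_pad_center (a point): Centre, half-way up, of the yellow brake pad: 90 mm long (x), 16 mm thick (y), 46 mm high (z), yellow back plate, orange-brown lining. It stands on its long edge on the floor plate in one of the three bays (which one varies), lengthwise, 30 to 42 mm free between its inner end and the bay's end wall.
- yellow_pad: The same yellow pad, 0.15 to 0.3 kg; origin at the middle of its lower edge, axes as above. On the landing it stays upright between the kerbs and can be gripped from above across its thickness.
- grey_pad_center (a point): Centre of a bystander pad of the same size, steel-grey plate, dark lining, in another bay.
- black_pad_center (a point): Centre of a bystander pad of the same size, black, in the remaining bay.
- pick_grip (a point): Centre of the red handle of the hooked pick: a bar 100 mm long (x), 18 mm wide (y), 22 mm high (z). From its +x end a steel shaft of 8 mm diameter runs on along x at the same height to x = +150 mm, bends at a right angle and goes straight down (-z) to the tip.
- pick: The pick itself, 0.1 to 0.2 kg; origin and axes as pick_grip. It lies level on its rest with the hook hanging down, to be gripped across the handle from above and lifted straight up.
- pick_tip (a point): Lowest point of the pick's hook, 150 mm ahead (+x) and 79 mm below (-z) the handle's centre; the hook is a round 8 mm bar. Axes as pick_grip.
- rest_grip (a point): Where the handle's centre lies when the pick is on its rest, 100 mm above the bench; x is the pick's direction. The rest is a dark steel base 170 x 60 x 10 mm fixed to the bench with two forks open at the top, 41 mm behind (-x) this point under the handle and 85 mm ahead under the shaft; the flared prongs rise 12 mm (rear) and 19 mm (front) above the axis.
- rest_tip (a point): Where the hook's lowest point is when the pick is on its rest, 21 mm above the bench.
- tray: Green open tray fixed to the bench, 210 (x) x 160 (y) x 45 mm high, walls and floor 5 mm. Origin: centre of the underside.
- spray_can: Bystander: red can, 60 mm diameter, 190 mm high; origin under its centre.
- oil_bottle: Bystander: grey bottle, 84 mm diameter, 210 mm high; origin under its centre.
- nut_dish: Bystander: round steel dish of wheel nuts, 110 mm diameter, 23 mm high with the nuts; origin under its centre.
- spanner: Bystander: spanner lying flat, 200 mm long.
- mallet: Bystander: mallet lying, 280 mm long.
Mind the look-alikes: they are no part of the job. What is shaped like the pick but pink is not meant.

How it is judged:
On the way:
1. the yellow pad stands out on the landing, its centre at least 26 mm outside the bay's mouth, dragged there and not lifted (x of yellow_pad_center in the frame of rack_mouth below -0.026 m and x of yellow_pad_center in the frame of rack above -0.15 m and y of yellow_pad_center in the frame of rack between -0.045 and 0.045 m and z of yellow_pad_center in the frame of rack below 0.042 m), for 0.2 s.
At the end, for the whole second after the job is handed in: The yellow pad lies or stands at rest inside the green tray (its centre within the walls and no more than 42 mm above the tray's underside), and the pick is at rest back on its rest: handle's centre within 30 mm and hook tip within 40 mm of where they lie when it is on the rest (x of yellow_pad_center in the frame of tray between -0.095 and 0.095 m and y of yellow_pad_center in the frame of tray between -0.07 and 0.07 m and z of yellow_pad_center in the frame of tray below 0.042 m and distance between pick_grip and rest_grip below 0.03 m and distance between pick_tip and rest_tip below 0.04 m and linear speed of each of yellow_pad, pick below 0.02 m/s); the robot touches nothing.
It fails at once if the fingers or arm touch the yellow pad while its centre is still inside the bay (x of yellow_pad_center in the frame of rack_mouth above 0 m and contact force between any of the fingers, the arm and yellow_pad above 0.5 N).
It fails at once if the yellow pad is dropped (moves faster than 0.9 m/s while not held) (linear speed of yellow_pad above 0.9 m/s and contact force between the fingers and yellow_pad below 0.1 N).
It fails at once if one of the other pads is moved more than 20 mm (distance of any of grey_pad_center, black_pad_center from where it was at the start of the episode above 0.02 m).
It fails at once if a bystander is moved more than 30 mm (distance of any of spray_can, oil_bottle, nut_dish, spanner, mallet from where it was at the start of the episode above 0.03 m).
It also fails if it takes over 72 s, if anything falls off the work surface, if the arm or the gripper's body presses on something with over 40 N, if the wrist force passes 120 N, or if a joint passes its speed limit or range.

### The arm

A 6-joint arm with a two-finger parallel gripper is mounted at the origin on the work surface. World frame = base frame: x ahead of the robot, y to its left, z up, the work surface at z = 0. Lengths are in m, angles in rad, forces in N, time in s.
With the tool pointing down it reaches from about 0.35 to 0.775 m from the base axis. Payload 5.5 kg.
Tool frame: the origin (TCP) lies midway between the tips of the shut fingers; the grasp point (between the pads) lies 19 mm behind it; z points along the fingers, x is the direction in which the jaws open and shut, and the axes are right-handed (so a half turn about z gives the same grasp; the last joint's range is limited). The gripper opens to 85 mm and grips with 20 to 120 N. Pads are 22 mm wide; open, the fingers measure 114 mm over their backs; the gripper's body (76 mm by 85 mm) begins 54 mm behind the grasp point. The pads swing forward as they close: fully open they stand 13 mm farther back than shut.
Start: joints at [-1.375, 0.313, 0.046, 1.304, 0, 1.431], TCP at [0.189, -0.543, 0.231] pointing down, gripper open.
Joint ranges: [-2.76, 2.76], [-0.86, 1.69], [-1.03, 1.26], [-2.2, 2.34], [-1.47, 1.5], [-3.14, 3.14]. Speed limits (rad/s): [2.57, 2.57, 3.14, 3.14, 3.14, 3.14].

### API

Orientations are given as a unit quaternion [w, x, y, z].
In Python, from workcell import env gives the robot as it stands.
- The arm moves only by the tool servo_tool, never from a script. Its argument "targets" is a list of rows, each an object with "xyz": the shift along the tool's x, y, z in m, a list of three; "twist": the turn, a rotation vector about the tool's x, y, z in rad, a list of three; "jaw": the opening, from 0 (shut) to 1 (fully open). A call has 1 to 12 rows; each row is the pose to reach, as a shift and turn from the pose commanded when the call began, along the tool's axes at that moment; what a row does not reach only later rows make up. A row lasts 1/12 s, in which the tool goes at most 41.7 mm and 7.16 degrees, less where a joint would pass 70% of its speed; a pose out of reach is approached as far as the arm can. A call with a gripper value outside its range is refused whole. The fingers move at their own pace and stop on an object; "squeeze" is the grip in N (left out, the last holds). Time passes only in rows, so rows that repeat a pose let the fingers close. It gives the time, the measured TCP pose, the force and the opening at its end, in the units of the state.
- env.get_state(): the state, without advancing time (a new reading comes with each control period).
- env.read_camera(name): name is "side" or "top" or "wrist"; returns a dict with "color" (400x640x3 uint8, red, green, blue), "depth" (400x640 float32, m along the optical axis (not along the pixel's ray), 0 where there is no reading), "fx", "fy", "cx", "cy" (pixels), "k1" (the pictures are not rectified: a ray, as slopes to the right and down, at radius r is drawn at 1 + k1 r^2 times it, then the intrinsics apply), "eye" and "attitude" of the camera in the world. Camera axes: x right, y down, z forward; pixel columns grow to the right and rows downward; lengths in m; the calibration is good to about 2 mm. A picture is of the moment at which its call begins.
- env.hand_in(): hands the job in, once; it reports no verdict.
The state is a dict: "clock": time; "joint_pos": joint angles; "qvel": joint speeds; "tau": joint torques, N m; "tcp_pos": TCP position; "orientation": TCP orientation; "wrist_force": force on the tool from outside, world axes, zero at the start; "ft_torque": the same for the moment, N m; "finger_gap": finger opening in m.
Only numpy, scipy, OpenCV 4.12 (cv2) and the standard library are available. Lean on these libraries where they do the work, as an engineer would, in place of code of your own. Each camera call takes 0.05 s, during which the arm holds its last target. There are 200 camera calls.

## Working session

There is one attempt and no reset: what is moved stays moved. The work goes in short steps, Python scripts to look and compute and a tool call to move; the robot and the scene stay as the last step left them, time stands still between calls to the robot, and variables do not carry over. Pictures are saved under pics/ and viewed, about 8 in all and at most 12, crops included, and the job is handed in when it is done.

Besides the shell and the picture viewer there is one more tool, called as a command line: name --argument value ..., lists and objects as JSON in quotes. servo_tool: Moves the arm, as the interface text tells. Its arguments: {"type":"object","properties":{"targets":{"type":"array","items":{"type":"object","properties":{"xyz":{"type":"array","items":{"type":"number"}},"twist":{"type":"array","items":{"type":"number"}},"jaw":{"type":"number"}}}},"squeeze":{"type":"number"}},"required":["targets"]}

```bash
mkdir -p pics; ls; cat > h.py <<'E'
import numpy as np, cv2
from scipy.spatial.transform import Rotation as R
from workcell import env
def rot(q): return R.from_quat([q[1],q[2],q[3],q[0]]).as_matrix()
def cloud(im):
    h,w=im["depth"].shape
    u,v=np.meshgrid(np.arange(w),np.arange(h))
    K=np.array([[im["fx"],0,im["cx"]],[0,im["fy"],im["cy"]],[0,0,1.]])
    p=cv2.undistortPoints(np.stack([u,v],-1).reshape(-1,1,2).astype(np.float64),K,np.array([im["k1"],0,0,0.]),).reshape(h,w,2)
    d=im["depth"]
    c=np.dstack([p[...,0]*d,p[...,1]*d,d])
    A=np.array(im["attitude"]); A=rot(A) if A.size==4 else A
    P=c@A.T+np.array(im["eye"]); P[d==0]=np.nan
    return P
def snap(n,f):
    im=env.read_camera(n); cv2.imwrite(f"pics/{f}.png",im["color"][...,::-1]); np.savez(f"{f}.npz",P=cloud(im),c=im["color"]); return im
E
python3 - <<'E'
from h import *
for n in("top","side","wrist"):
    im=snap(n,n+"0"); print(n,im["eye"],im["attitude"],im["fx"],im["k1"])
a=[cv2.imread(f"pics/{n}0.png") for n in("top","side")]
print(env.get_state())
E
```

```text
pics
top [ 0.38185352 -0.03332588  1.29784289] [ 0.05803715 -0.70164988  0.70914189 -0.03790672] 422.5905729694479 -0.024716884065859167
side [ 0.32533317 -1.08526906  1.11495006] [-0.39506856  0.91333375 -0.09317016  0.03258251] 428.09623799672545 -0.0617220509286083
wrist [ 0.26496771 -0.51667665  0.37249632] [ 0.12708242  0.80549859 -0.57156723 -0.09128517] 331.21210495397673 0.004859223597425305
{'clock': 0.15, 'joint_pos': array([-1.37460420e+00,  3.13871876e-01,  4.52281168e-02,  1.30364801e+00,
        2.59855668e-05,  1.43119499e+00]), 'qvel': array([-0.00092345, -0.00205812,  0.00205591, -0.00024551, -0.0001439 ,
        0.00129932]), 'tau': array([ 2.83255722e-03, -4.81063235e+01,  2.98816037e+01,  1.38751607e-02,
       -3.37671054e-05, -1.99296289e-05]), 'tcp_pos': array([ 0.18939035, -0.54248224,  0.23058389]), 'orientation': array([-5.22992601e-04,  8.15327437e-01, -5.78999664e-01, -5.34542025e-04]), 'wrist_force': array([0.44475276, 0.49677834, 0.28161998]), 'ft_torque': array([ 0.00499528, -0.05429862,  0.02173003]), 'finger_gap': 0.08513968925585716}
```

View pics/top0.png

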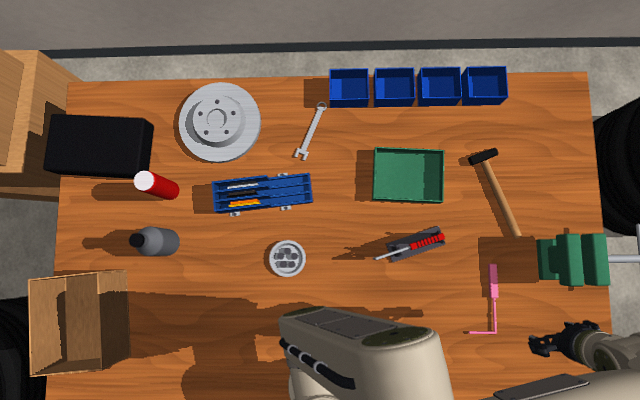

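View pics/side0.png

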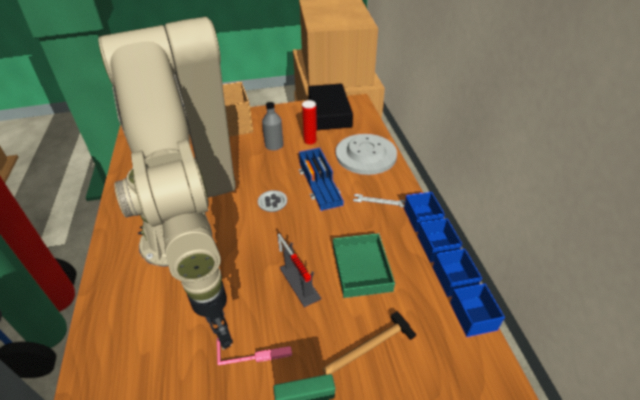

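The top view shows the rack around (262,193) with its bays on the left, and the yellow pad in the lane nearest the robot (~(243,204)). The red pick is on its dark rest, handle ~(428,241) and hook end ~(378,258). The pink look-alike lies flat at ~(492,300), and the tray is at (408,175). The red-handled tool on the forked rest is the one meant: it is red, on the rest, with its hook hanging down. I'll confirm it in a crop and measure.

```bash
python3 - <<'E'
from h import *
D=np.load("top0.npz");P=D["P"];c=D["c"]
hsv=cv2.cvtColor(c,cv2.COLOR_RGB2HSV);H,S,V=[hsv[...,i].astype(int) for i in range(3)]
def box(u0,u1,v0,v1):
    m=np.zeros(H.shape,bool);m[v0:v1,u0:u1]=1;return m
def rect(n,m,dil=0):
    q=P[m&np.isfinite(P[...,2])];r=cv2.minAreaRect((q[:,:2]*1000).astype(np.float32))
    print(n,len(q),"mean",q.mean(0).round(4),"rect",np.round(r[0],1),np.round(r[1],1),round(r[2],2),"z",np.percentile(q[:,2],[2,50,98]).round(3))
blue=box(195,330,160,225)&(H>100)&(H<130)&(S>120)
rect("rack",blue&(P[...,2]>.0)); rect("rack tall",blue&(P[...,2]>.055)); rect("kerb",blue&(P[...,2]>.018)&(P[...,2]<.04))
rect("yellow",box(195,330,160,225)&(H>8)&(H<32)&(S>150)&(P[...,2]>.035))
red=box(370,460,220,270)&((H<6)|(H>174))&(S>150)
rect("handle",red&(P[...,2]>.09))
rect("shaft",box(365,415,235,270)&(P[...,2]>.09)&~red)
rect("restbase",box(370,460,220,270)&(P[...,2]<.03)&(P[...,2]>.005)&(S<80))
rect("tray",box(360,455,140,210)&(H>50)&(H<90)&(S>80)&(P[...,2]>.035))
k=cv2.resize(c[160:225,195:330],None,fx=5,fy=5,interpolation=2);k2=cv2.resize(c[220:275,360:495],None,fx=5,fy=5,interpolation=2)
cv2.imwrite("pics/crop.png",np.vstack([k,k2])[...,::-1])
E
```

```text
rack 2563 mean [0.5715 0.181  0.0332] rect [570.3 184.4] [ 91.9 290. ] 6.28 z [0.005 0.025 0.072]
rack tall 750 mean [0.5626 0.2522 0.067 ] rect [563.5 246.2] [ 91.9 165.8] 6.28 z [0.056 0.068 0.074]
kerb 606 mean [0.5748 0.1402 0.0262] rect [570.6 182.2] [ 91.6 285.3] 6.15 z [0.019 0.025 0.039]
yellow 148 mean [0.5371 0.2382 0.0518] rect [545.  239.2] [31.6 91. ] 5.96 z [0.042 0.052 0.058]
handle 228 mean [ 0.4156 -0.2886  0.1099] rect [ 415.5 -288.3] [18.1 99.2] 17.43 z [0.102 0.11  0.115]
shaft 144 mean [ 0.3855 -0.1965  0.1037] rect [ 381.6 -194.1] [ 31.6 101.1] 30.06 z [0.095 0.102 0.12 ]
restbase 642 mean [ 0.4106 -0.2671  0.0096] rect [ 410.7 -273.7] [ 58.6 168.2] 17.67 z [0.005 0.009 0.015]
tray 481 mean [ 0.6169 -0.2578  0.043 ] rect [ 618.6 -255.4] [207.4 160.9] 86.55 z [0.036 0.043 0.049]
```

View pics/crop.png

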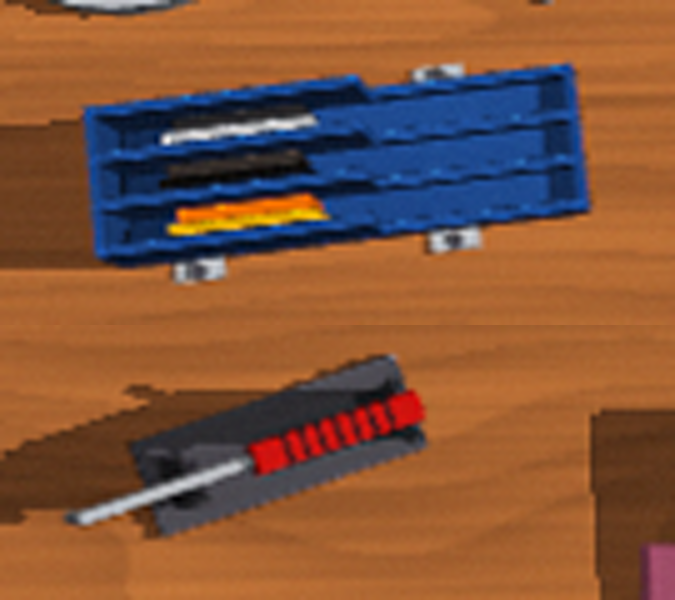

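The crop confirms two things. The yellow/orange pad is in the lane nearest the robot, with grey and black in the other two. The red pick with the steel shaft lies in the fork rest. First I go above the handle.

```bash
cat >> h.py <<'E'
def go(xyz,yaw=None):
    """shift+twist from the present tool pose to world xyz, tool x at yaw (deg), pointing down"""
    s=env.get_state(); M=rot(s["orientation"])
    tw=np.zeros(3)
    if yaw is not None:
        c,n=np.cos(np.radians(yaw)),np.sin(np.radians(yaw))
        G=np.array([[c,n,0],[n,-c,0],[0,0,-1.]]); tw=R.from_matrix(M.T@G).as_rotvec()
    print("t",s["clock"],"tcp",s["tcp_pos"].round(4),"F",s["wrist_force"].round(1),"gap",round(s["finger_gap"],4),
      "\n shift",(M.T@(np.array(xyz)-s["tcp_pos"])).round(4),"twist",tw.round(3))
E
python3 -c "
from h import *
go([.4155,-.2885,.17],17.43)"
```

```text
t 0.15 tcp [ 0.1894 -0.5425  0.2306] F [0.4 0.5 0.3] gap 0.0851 
 shift [-0.1652 -0.2972  0.0609] twist [-1.000e-03  1.000e-03 -1.539e+00]
```

servo_tool --targets '[{"xyz": [-0.165, -0.297, 0.061], "twist": [0, 0, -1.539], "jaw": 1}, {"xyz": [-0.165, -0.297, 0.061], "twist": [0, 0, -1.539], "jaw": 1}, {"xyz": [-0.165, -0.297, 0.061], "twist": [0, 0, -1.539], "jaw": 1}, {"xyz": [-0.165, -0.297, 0.061], "twist": [0, 0, -1.539], "jaw": 1}, {"xyz": [-0.165, -0.297, 0.061], "twist": [0, 0, -1.539], "jaw": 1}, {"xyz": [-0.165, -0.297, 0.061], "twist": [0, 0, -1.539], "jaw": 1}, {"xyz": [-0.165, -0.297, 0.061], "twist": [0, 0, -1.539], "jaw": 1}, {"xyz": [-0.165, -0.297, 0.061], "twist": [0, 0, -1.539], "jaw": 1}, {"xyz": [-0.165, -0.297, 0.061], "twist": [0, 0, -1.539], "jaw": 1}, {"xyz": [-0.165, -0.297, 0.061], "twist": [0, 0, -1.539], "jaw": 1}, {"xyz": [-0.165, -0.297, 0.061], "twist": [0, 0, -1.539], "jaw": 1}, {"xyz": [-0.165, -0.297, 0.061], "twist": [0, 0, -1.539], "jaw": 1}]'

```text
clock: 1.15
tcp_pos: [0.4158, -0.2884, 0.1699]
orientation: [-0.0, 0.991, 0.136, -0.0]
wrist_force: [-0.4, 0.2, -0.6]
finger_gap: 0.0853
```

servo_tool --targets '[{"xyz": [0, 0, 0], "twist": [0, 0, -0.11], "jaw": 1}, {"xyz": [0, 0, 0], "twist": [0, 0, -0.11], "jaw": 1}, {"xyz": [0, 0, 0], "twist": [0, 0, -0.11], "jaw": 1}]'

```text
clock: 1.4
tcp_pos: [0.4154, -0.2891, 0.1701]
orientation: [-0.0, 0.983, 0.185, -0.0]
wrist_force: [-0.0, 0.4, -0.5]
finger_gap: 0.0853
```

```bash
python3 - <<'E'
from h import *
snap("wrist","w1")
D=np.load("w1.npz");P=D["P"];c=D["c"]
hsv=cv2.cvtColor(c,cv2.COLOR_RGB2HSV);H,S,V=[hsv[...,i].astype(int) for i in range(3)]
m=((H<6)|(H>174))&(S>150)&(P[...,2]>.09)&(P[...,2]<.13)
q=P[m];r=cv2.minAreaRect((q[:,:2]*1000).astype(np.float32));print(len(q),r,np.percentile(q[:,2],[5,50,95]))
m=(S<60)&(P[...,2]>.09)&(P[...,2]<.108)&(P[...,1]>-.24)
q=P[m];print(len(q)); 
if len(q)>20: print(cv2.minAreaRect((q[:,:2]*1000).astype(np.float32)))
go([.4155,-.2885,.084],17.43)
E
```

```text
3431 ((414.9465026855469, -288.8146057128906), (18.385635375976562, 99.39215850830078), 17.95938491821289) [0.10816963 0.11012839 0.11126884]
2121
((386.5029602050781, -203.20855712890625), (21.231449127197266, 79.44766998291016), 27.138717651367188)
t 1.45 tcp [ 0.4154 -0.2892  0.1701] F [-1.   0.4 -0.3] gap 0.0857 
 shift [ 0.0004 -0.0006  0.0861] twist [-0.     0.     0.068]
```

View pics/w1.png

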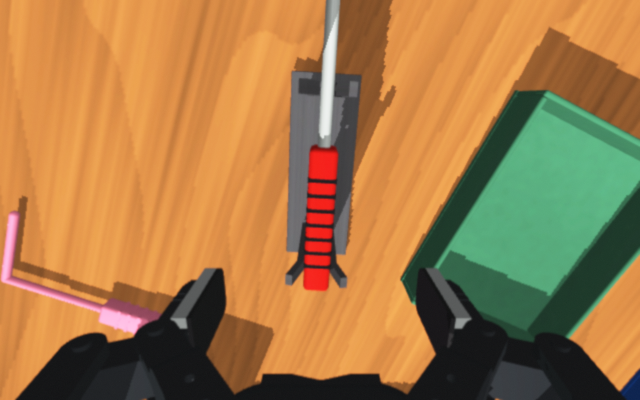

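The wrist view shows the red handle (~(319,218)) midway between the open fingers. The pink look-alike is at (80,290), out of the way. I trim the yaw and descend; the descent and the grasp both look safe.

servo_tool --targets '[{"xyz": [0, 0, 0.02], "twist": [0, 0, 0.063], "jaw": 1}, {"xyz": [0, 0, 0.045], "twist": [0, 0, 0.063], "jaw": 1}, {"xyz": [0, 0, 0.07], "twist": [0, 0, 0.063], "jaw": 1}, {"xyz": [0, 0, 0.086], "twist": [0, 0, 0.063], "jaw": 1}, {"xyz": [0, 0, 0.086], "twist": [0, 0, 0.063], "jaw": 1}, {"xyz": [0, 0, 0.086], "twist": [0, 0, 0.063], "jaw": 0.4}, {"xyz": [0, 0, 0.086], "twist": [0, 0, 0.063], "jaw": 0.3}, {"xyz": [0, 0, 0.086], "twist": [0, 0, 0.063], "jaw": 0.1}, {"xyz": [0, 0, 0.086], "twist": [0, 0, 0.063], "jaw": 0.0}, {"xyz": [0, 0, 0.086], "twist": [0, 0, 0.063], "jaw": 0.0}, {"xyz": [0, 0, 0.086], "twist": [0, 0, 0.063], "jaw": 0.0}, {"xyz": [0, 0, 0.086], "twist": [0, 0, 0.063], "jaw": 0.0}]' --squeeze 80

```text
clock: 2.45
tcp_pos: [0.4158, -0.2899, 0.0854]
orientation: [0.001, 0.988, 0.155, 0.0]
wrist_force: [-2.8, -0.5, 5.7]
finger_gap: 0.0166
```

servo_tool --targets '[{"xyz": [0, 0, 0], "twist": [0, 0, 0], "jaw": 0}, {"xyz": [0, 0, 0], "twist": [0, 0, 0], "jaw": 0}, {"xyz": [0, 0, 0], "twist": [0, 0, 0], "jaw": 0}, {"xyz": [0, 0, 0], "twist": [0, 0, 0], "jaw": 0}]' --squeeze 80

```text
clock: 2.78
tcp_pos: [0.4158, -0.2899, 0.0854]
orientation: [0.001, 0.988, 0.155, 0.0]
wrist_force: [-1.0, -0.3, 5.9]
finger_gap: 0.0165
```

Gripped (gap 16.5 mm). Next I lift straight up, then look at the hook while it is clear of the rest.

servo_tool --targets '[{"xyz": [0, 0, -0.01], "twist": [0, 0, 0], "jaw": 0}, {"xyz": [0, 0, -0.03], "twist": [0, 0, 0], "jaw": 0}, {"xyz": [0, 0, -0.05], "twist": [0, 0, 0], "jaw": 0}, {"xyz": [0, 0, -0.07], "twist": [0, 0, 0], "jaw": 0}, {"xyz": [0, 0, -0.09], "twist": [0, 0, 0], "jaw": 0}, {"xyz": [0, 0, -0.11], "twist": [0, 0, 0], "jaw": 0}, {"xyz": [0, 0, -0.13], "twist": [0, 0, 0], "jaw": 0}, {"xyz": [0, 0, -0.14], "twist": [0, 0, 0], "jaw": 0}, {"xyz": [0, 0, -0.14], "twist": [0, 0, 0], "jaw": 0}]'

```text
clock: 3.53
tcp_pos: [0.4166, -0.2902, 0.227]
orientation: [0.002, 0.988, 0.155, 0.001]
wrist_force: [0.5, 0.2, -1.2]
finger_gap: 0.0168
```

```bash
python3 -c "
from h import *
go([.5457,.1519,.225],6.25)
print(env.get_state()['ft_torque'])"
```

```text
t 3.5333 tcp [ 0.4166 -0.2902  0.227 ] F [ 0.5  0.2 -1.2] gap 0.0168 
 shift [ 0.2586 -0.3811  0.001 ] twist [ 0.004 -0.003  0.203]
[-0.02358164 -0.05857883  0.05817346]
```

servo_tool --targets '[{"xyz": [0.008, -0.011, 0], "twist": [0, 0, 0.006], "jaw": 0}, {"xyz": [0.026, -0.038, 0], "twist": [0, 0, 0.02], "jaw": 0}, {"xyz": [0.047, -0.069, 0], "twist": [0, 0, 0.037], "jaw": 0}, {"xyz": [0.07, -0.103, 0], "twist": [0, 0, 0.055], "jaw": 0}, {"xyz": [0.093, -0.137, 0], "twist": [0, 0, 0.073], "jaw": 0}, {"xyz": [0.116, -0.171, 0], "twist": [0, 0, 0.091], "jaw": 0}, {"xyz": [0.14, -0.206, 0], "twist": [0, 0, 0.11], "jaw": 0}, {"xyz": [0.163, -0.24, 0], "twist": [0, 0, 0.128], "jaw": 0}, {"xyz": [0.186, -0.274, 0], "twist": [0, 0, 0.146], "jaw": 0}, {"xyz": [0.209, -0.309, 0], "twist": [0, 0, 0.164], "jaw": 0}, {"xyz": [0.23, -0.339, 0], "twist": [0, 0, 0.18], "jaw": 0}, {"xyz": [0.246, -0.362, 0], "twist": [0, 0, 0.193], "jaw": 0}]'

```text
clock: 4.53
tcp_pos: [0.5381, 0.1338, 0.2227]
orientation: [-0.0, 0.998, 0.06, -0.001]
wrist_force: [0.9, -0.2, -2.0]
finger_gap: 0.0166
```

servo_tool --targets '[{"xyz": [0.008, -0.012, 0], "twist": [0, 0, 0.006], "jaw": 0}, {"xyz": [0.012, -0.018, 0], "twist": [0, 0, 0.01], "jaw": 0}, {"xyz": [0.012, -0.018, 0], "twist": [0, 0, 0.01], "jaw": 0}, {"xyz": [0.012, -0.018, 0], "twist": [0, 0, 0.01], "jaw": 0}]'

```text
clock: 4.87
tcp_pos: [0.5477, 0.1496, 0.2232]
orientation: [0.0, 0.999, 0.055, -0.001]
wrist_force: [-0.1, -1.1, -1.9]
finger_gap: 0.0166
```

```bash
python3 - <<'E'
from h import *
for n in("wrist","top"): snap(n,n+"2")
go([.5457,.1519,.078],6.25)
a=cv2.imread("pics/wrist2.png");b=cv2.imread("pics/top2.png")[120:240,180:340]
cv2.imwrite("pics/two2.png",np.hstack([cv2.resize(a,(480,300)),cv2.resize(b,(320,240),interpolation=2).repeat(1,0)[:240] if 0 else cv2.copyMakeBorder(cv2.resize(b,(320,240),interpolation=2),0,60,0,0,0)]))
D=np.load("top2.npz");P=D["P"]
m=(P[...,2]>.19)&(P[...,1]>.2)&(P[...,1]<.36)&(P[...,0]>.45)&(P[...,0]<.62);q=P[m]
print(len(q),cv2.minAreaRect((q[:,:2]*1000).astype(np.float32)) if len(q)>4 else "", q[:,2].mean(), q[q[:,1].argsort()[-5:]])
D=np.load("wrist2.npz");P=D["P"];c=D["c"]
hsv=cv2.cvtColor(c,cv2.COLOR_RGB2HSV);H,S,V=[hsv[...,i].astype(int) for i in range(3)]
z=P[...,2]
y=(H>8)&(H<32)&(S>150)&(z>.045)&(z<.062)&(P[...,1]>.1); q=P[y];print("yel",len(q))
if len(q)>10:
    print(q.mean(0),cv2.minAreaRect((q[:,:2]*1000).astype(np.float32)))
b=(H>100)&(H<130)&(S>120)&(z>.062)&(z<.078); q=P[b];print("tall",len(q))
if len(q)>10: print(cv2.minAreaRect((q[:,:2]*1000).astype(np.float32)),np.median(q[:,2]))
s=(z>.17)&(z<.3)&(P[...,1]>.22);q=P[s];print("shaft",len(q))
if len(q)>10:print(cv2.fitLine((q[:,:2]).astype(np.float32),2,0,.01,.01).ravel(),q[:,2].min(),q[q[:,1].argsort()[-3:]])
E
```

```text
t 4.9667 tcp [0.5478 0.1489 0.2238] F [ 0.3 -0.3 -1.9] gap 0.0168 
 shift [-0.0015 -0.0033  0.1458] twist [ 0.     0.001 -0.001]
0  nan []
yel 0
tall 6626
((706.658447265625, 93.78758239746094), (153.16490173339844, 562.1516723632812), 44.947574615478516) 0.06916513893833778
shaft 2742
[ 0.11662995 -0.99317545  0.5381184   0.24052645] 0.2354022744262408 [[0.53864097 0.25924424 0.23985409]
 [0.53929628 0.25944233 0.23933986]
 [0.53962591 0.25968705 0.23848989]]<stdin>:8: RuntimeWarning: Mean of empty slice.
  ret = ret.dtype.type(ret / rcount)
```

View pics/two2.png

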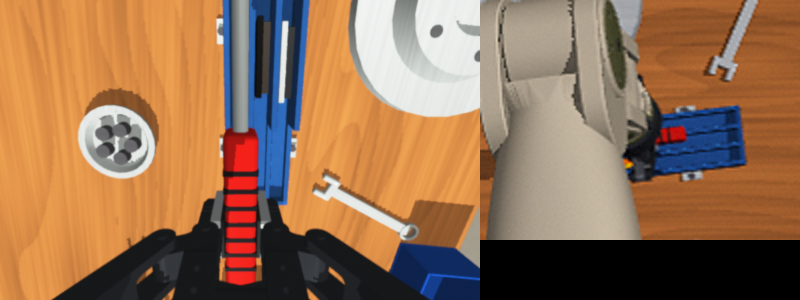

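The wrist view shows the shaft running over the lane nearest the robot, on the nut-dish side, with black and grey to its right. I'll do one numeric check of the rack walls against the shaft line before lowering.

```bash
python3 - <<'E'
from h import *
D=np.load("wrist2.npz");P=D["P"];c=D["c"]
hsv=cv2.cvtColor(c,cv2.COLOR_RGB2HSV);H,S,V=[hsv[...,i].astype(int) for i in range(3)]
z=P[...,2];X=P-np.array([.5703,.184,0]);t=np.radians(6.28)
rx=X[...,0]*-np.sin(t)+X[...,1]*np.cos(t); ry=-X[...,0]*np.cos(t)-X[...,1]*np.sin(t)
b=(H>100)&(H<130)&(S>100)&(abs(rx)<.16)&(abs(ry)<.06)
m=b&(z>.066)&(z<.074)
h,e=np.histogram(ry[m],np.arange(-.055,.056,.0025));print([(round(a*1000,1),int(k)) for a,k in zip(e,h) if k])
print("rx tall",np.percentile(rx[m],[1,99]))
m=b&(z>.022)&(z<.03);h,e=np.histogram(ry[m],np.arange(-.055,.056,.0025));print("kerb",[(round(a*1000,1),int(k)) for a,k in zip(e,h) if k])
s=(z>.19)&(z<.3)&(P[...,1]>.2)
print("shaft ry",[ (round(a,3),np.median(ry[s&(abs(rx-a)<.005)]).round(4)) for a in(.03,.05,.07)])
for n,k in(("grey/black",(z>.05)&(z<.06)&~b&(abs(rx)<.14)&(abs(ry)<.045)),):
    print(n,k.sum(),np.percentile(rx[k],[1,99]))
E
```

```text
[(np.float64(-47.5), 38), (np.float64(-45.0), 522), (np.float64(-42.5), 506), (np.float64(-40.0), 372), (np.float64(-20.0), 65), (np.float64(-17.5), 517), (np.float64(-15.0), 518), (np.float64(-12.5), 396), (np.float64(7.5), 2), (np.float64(10.0), 492), (np.float64(12.5), 509), (np.float64(15.0), 385), (np.float64(37.5), 441), (np.float64(40.0), 503), (np.float64(42.5), 394)]
rx tall [-0.01492319  0.1189962 ]
kerb [(np.float64(-47.5), 20), (np.float64(-45.0), 226), (np.float64(-42.5), 240), (np.float64(-40.0), 285), (np.float64(-37.5), 11), (np.float64(-35.0), 12), (np.float64(-32.5), 12), (np.float64(-30.0), 1), (np.float64(-20.0), 31), (np.float64(-17.5), 199), (np.float64(-15.0), 215), (np.float64(-12.5), 229), (np.float64(5.0), 34), (np.float64(7.5), 4), (np.float64(37.5), 32)]
shaft ry [(0.03, np.float64(0.0259)), (0.05, np.float64(0.0259)), (0.07, np.float64(0.0259))]
grey/black 3539 [0.01766839 0.10395992]
```

servo_tool --targets '[{"xyz": [-0.0015, -0.003, 0.01], "twist": [0, 0, 0], "jaw": 0}, {"xyz": [-0.0015, -0.003, 0.03], "twist": [0, 0, 0], "jaw": 0}, {"xyz": [-0.0015, -0.003, 0.05], "twist": [0, 0, 0], "jaw": 0}, {"xyz": [-0.0015, -0.003, 0.07], "twist": [0, 0, 0], "jaw": 0}, {"xyz": [-0.0015, -0.003, 0.08], "twist": [0, 0, 0], "jaw": 0}, {"xyz": [-0.0015, -0.003, 0.09], "twist": [0, 0, 0], "jaw": 0}, {"xyz": [-0.0015, -0.003, 0.1], "twist": [0, 0, 0], "jaw": 0}, {"xyz": [-0.0015, -0.003, 0.108], "twist": [0, 0, 0], "jaw": 0}, {"xyz": [-0.0015, -0.003, 0.114], "twist": [0, 0, 0], "jaw": 0}, {"xyz": [-0.0015, -0.003, 0.12], "twist": [0, 0, 0], "jaw": 0}, {"xyz": [-0.0015, -0.003, 0.12], "twist": [0, 0, 0], "jaw": 0}]'

```text
clock: 5.88
tcp_pos: [0.546, 0.1528, 0.1033]
orientation: [0.0, 0.999, 0.054, -0.001]
wrist_force: [-0.5, -0.8, -1.4]
finger_gap: 0.0166
```

No contact, and the hook is already below the pad's top edge behind it. Lower the rest of the way.

servo_tool --targets '[{"xyz": [0, 0, 0.006], "twist": [0, 0, 0], "jaw": 0}, {"xyz": [0, 0, 0.011], "twist": [0, 0, 0], "jaw": 0}, {"xyz": [0, 0, 0.016], "twist": [0, 0, 0], "jaw": 0}, {"xyz": [0, 0, 0.019], "twist": [0, 0, 0], "jaw": 0}, {"xyz": [0, 0, 0.019], "twist": [0, 0, 0], "jaw": 0}]'

```text
clock: 6.3
tcp_pos: [0.5459, 0.1528, 0.0844]
orientation: [0.0, 0.999, 0.054, -0.001]
wrist_force: [-0.4, 0.6, -1.6]
finger_gap: 0.0164
```

```bash
python3 -c "
from h import *
# drag: rack -x by 125 mm along lane from here
s=env.get_state();t=np.radians(6.28);e=np.array([-np.sin(t),np.cos(t),0])
go(s['tcp_pos']-.125*e,6.28);print(s['wrist_force'],s['ft_torque'])
im=snap('side','side3');cv2.imwrite('pics/side3c.png',cv2.resize(im['color'][130:220,250:370],None,fx=5,fy=5,interpolation=2)[...,::-1])"
```

```text
t 6.3 tcp [0.5459 0.1528 0.0844] F [-0.4  0.6 -1.6] gap 0.0164 
 shift [1.00e-04 1.25e-01 0.00e+00] twist [ 0.     0.001 -0.001]
[-0.42256673  0.56823746 -1.63572316] [-0.03547159  0.03513115  0.00151639]
```

View pics/side3c.png

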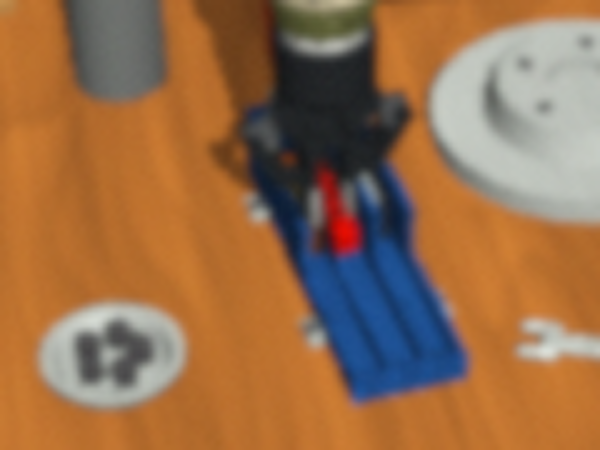

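The side view shows the gripper over the near lane (handle at (335,230) in the crop), clear of the walls. Start the drag.

servo_tool --targets '[{"xyz": [0, 0.004, 0], "twist": [0, 0, 0], "jaw": 0}, {"xyz": [0, 0.009, 0], "twist": [0, 0, 0], "jaw": 0}, {"xyz": [0, 0.014, 0], "twist": [0, 0, 0], "jaw": 0}, {"xyz": [0, 0.019, 0], "twist": [0, 0, 0], "jaw": 0}, {"xyz": [0, 0.025, 0], "twist": [0, 0, 0], "jaw": 0}, {"xyz": [0, 0.031, 0], "twist": [0, 0, 0], "jaw": 0}, {"xyz": [0, 0.037, 0], "twist": [0, 0, 0], "jaw": 0}, {"xyz": [0, 0.043, 0], "twist": [0, 0, 0], "jaw": 0}, {"xyz": [0, 0.049, 0], "twist": [0, 0, 0], "jaw": 0}, {"xyz": [0, 0.055, 0], "twist": [0, 0, 0], "jaw": 0}, {"xyz": [0, 0.061, 0], "twist": [0, 0, 0], "jaw": 0}, {"xyz": [0, 0.067, 0], "twist": [0, 0, 0], "jaw": 0}]'

```text
clock: 7.35
tcp_pos: [0.5538, 0.0857, 0.0853]
orientation: [-0.0, 0.999, 0.054, 0.0]
wrist_force: [-0.0, 2.3, -1.6]
finger_gap: 0.0166
```

servo_tool --targets '[{"xyz": [0, 0.006, 0], "twist": [0, 0, 0], "jaw": 0}, {"xyz": [0, 0.012, 0], "twist": [0, 0, 0], "jaw": 0}, {"xyz": [0, 0.018, 0], "twist": [0, 0, 0], "jaw": 0}, {"xyz": [0, 0.024, 0], "twist": [0, 0, 0], "jaw": 0}, {"xyz": [0, 0.03, 0], "twist": [0, 0, 0], "jaw": 0}, {"xyz": [0, 0.036, 0], "twist": [0, 0, 0], "jaw": 0}, {"xyz": [0, 0.042, 0], "twist": [0, 0, 0], "jaw": 0}, {"xyz": [0, 0.048, 0], "twist": [0, 0, 0], "jaw": 0}, {"xyz": [0, 0.054, 0], "twist": [0, 0, 0], "jaw": 0}, {"xyz": [0, 0.06, 0], "twist": [0, 0, 0], "jaw": 0}, {"xyz": [0, 0.066, 0], "twist": [0, 0, 0], "jaw": 0}, {"xyz": [0, 0.069, 0], "twist": [0, 0, 0], "jaw": 0}]'

```text
clock: 8.35
tcp_pos: [0.5614, 0.0168, 0.0853]
orientation: [0.0, 0.999, 0.054, 0.0]
wrist_force: [-0.2, 2.4, -1.7]
finger_gap: 0.0171
```

```bash
python3 - <<'E'
from h import *
a=snap("wrist","wrist4")["color"];b=snap("top","top4")["color"][140:240,180:340]
cv2.imwrite("pics/two4.png",np.hstack([cv2.resize(a,(480,300)),cv2.resize(b,(320,200),interpolation=2).repeat(1,0) if 0 else cv2.copyMakeBorder(cv2.resize(b,(320,200),interpolation=2),0,100,0,0,0)])[...,::-1])
s=env.get_state();print(s["clock"],s["tcp_pos"],s["wrist_force"],s["ft_torque"],s["orientation"])
t=np.radians(6.28)
for f in("wrist4","top4"):
    D=np.load(f+".npz");P=D["P"];c=D["c"];z=P[...,2]
    X=P-np.array([.5703,.184,0]);rx=X[...,0]*-np.sin(t)+X[...,1]*np.cos(t); ry=-X[...,0]*np.cos(t)-X[...,1]*np.sin(t)
    hsv=cv2.cvtColor(c,cv2.COLOR_RGB2HSV);H,S,V=[hsv[...,i].astype(int) for i in range(3)]
    m=(H>8)&(H<32)&(S>150)&(z>.045)&(z<.065)&(abs(rx)<.15)&(abs(ry)<.045)
    print(f,m.sum(),np.percentile(rx[m],[2,98]) if m.any() else"",np.percentile(ry[m],[2,98]) if m.any() else"")
E
```

```text
8.45 [0.56146851 0.01672054 0.08530649] [-0.46311515 -0.15810869 -2.07383601] [-0.04361894  0.00512054 -0.01026075] [5.00950684e-04 9.98540511e-01 5.40054679e-02 7.64211870e-05]
wrist4 1265 [-0.10107325 -0.0445192 ] [0.03216776 0.03674614]
top4 10 [-0.02363905  0.10231357] [0.0015691  0.03500564]
```

View pics/two4.png

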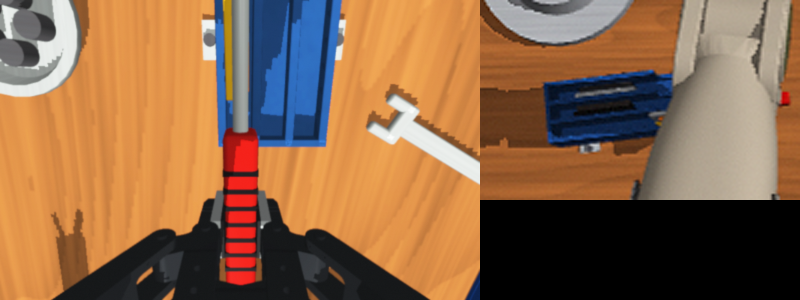

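The wrist view shows the yellow pad out on the landing beside the shaft (at (229,50)). Its front end is at rack x ≈ -0.102, so its centre is at ≈ -0.057, about 38 mm outside the mouth. The other two pads haven't moved. I ease the hook off it and lift.

servo_tool --targets '[{"xyz": [0, -0.003, 0], "twist": [0, 0, 0], "jaw": 0}, {"xyz": [0, -0.006, 0], "twist": [0, 0, 0], "jaw": 0}, {"xyz": [0, -0.006, -0.01], "twist": [0, 0, 0], "jaw": 0}, {"xyz": [0, -0.006, -0.03], "twist": [0, 0, 0], "jaw": 0}, {"xyz": [0, -0.006, -0.05], "twist": [0, 0, 0], "jaw": 0}, {"xyz": [0, -0.006, -0.075], "twist": [0, 0, 0], "jaw": 0}, {"xyz": [0, -0.006, -0.1], "twist": [0, 0, 0], "jaw": 0}, {"xyz": [0, -0.006, -0.125], "twist": [0, 0, 0], "jaw": 0}, {"xyz": [0, -0.006, -0.14], "twist": [0, 0, 0], "jaw": 0}, {"xyz": [0, -0.006, -0.14], "twist": [0, 0, 0], "jaw": 0}]'

```text
clock: 9.28
tcp_pos: [0.5627, 0.0237, 0.2302]
orientation: [0.001, 0.998, 0.055, 0.004]
wrist_force: [0.2, 0.0, -0.9]
finger_gap: 0.0165
```

```bash
python3 -c "
from h import *
go([.4158,-.2899,.225],17.83)"
```

```text
t 9.2833 tcp [0.5627 0.0237 0.2302] F [ 0.2  0.  -0.9] gap 0.0165 
 shift [-0.1804  0.2957  0.0044] twist [ 0.003 -0.007 -0.202]
```

servo_tool --targets '[{"xyz": [-0.005, 0.009, 0], "twist": [0, 0, -0.006], "jaw": 0}, {"xyz": [-0.018, 0.03, 0], "twist": [0, 0, -0.02], "jaw": 0}, {"xyz": [-0.034, 0.056, 0], "twist": [0, 0, -0.038], "jaw": 0}, {"xyz": [-0.052, 0.086, 0], "twist": [0, 0, -0.058], "jaw": 0}, {"xyz": [-0.07, 0.115, 0], "twist": [0, 0, -0.078], "jaw": 0}, {"xyz": [-0.088, 0.145, 0], "twist": [0, 0, -0.098], "jaw": 0}, {"xyz": [-0.106, 0.174, 0], "twist": [0, 0, -0.118], "jaw": 0}, {"xyz": [-0.124, 0.204, 0], "twist": [0, 0, -0.138], "jaw": 0}, {"xyz": [-0.142, 0.233, 0], "twist": [0, 0, -0.158], "jaw": 0}, {"xyz": [-0.158, 0.26, 0], "twist": [0, 0, -0.178], "jaw": 0}, {"xyz": [-0.171, 0.281, 0], "twist": [0, 0, -0.192], "jaw": 0}, {"xyz": [-0.178, 0.292, 0], "twist": [0, 0, -0.2], "jaw": 0}]'

```text
clock: 10.28
tcp_pos: [0.4128, -0.2881, 0.2234]
orientation: [-0.001, 0.988, 0.153, -0.001]
wrist_force: [0.7, 0.1, -1.3]
finger_gap: 0.0167
```

servo_tool --targets '[{"xyz": [-0.002, 0.003, 0], "twist": [0, 0, -0.002], "jaw": 0}, {"xyz": [-0.002, 0.003, 0], "twist": [0, 0, -0.002], "jaw": 0}, {"xyz": [-0.002, 0.003, 0], "twist": [0, 0, -0.002], "jaw": 0}]'

```text
clock: 10.53
tcp_pos: [0.4139, -0.2887, 0.2243]
orientation: [-0.001, 0.988, 0.155, -0.0]
wrist_force: [-0.3, 0.2, -1.9]
finger_gap: 0.0167
```

```bash
python3 - <<'E'
from h import *
go([.4158,-.2899,.0865],17.83)
a=snap("wrist","wrist5")["color"];b=snap("top","top5")["color"][160:280,320:480]
cv2.imwrite("pics/two5.png",np.hstack([cv2.resize(a,(480,300)),cv2.copyMakeBorder(cv2.resize(b,(320,240),interpolation=2),0,60,0,0,0)])[...,::-1])
D=np.load("wrist5.npz");P=D["P"];c=D["c"];z=P[...,2]
hsv=cv2.cvtColor(c,cv2.COLOR_RGB2HSV);H,S,V=[hsv[...,i].astype(int) for i in range(3)]
t=np.radians(17.83);d=np.array([-np.sin(t),np.cos(t)]);n=np.array([np.cos(t),np.sin(t)])
X=P[...,:2]-np.array([.4150,-.2888]);u=X@d;w=X@n
s=(z>.2)&(z<.27)&(u>.03)&(u<.2)&(abs(w)<.05)
print(s.sum(),[(a,np.median(w[s&(abs(u-a)<.005)]).round(4),np.percentile(z[s&(abs(u-a)<.005)],90).round(4)) for a in(.06,.08,.1)])
print(env.get_state()["orientation"])
E
```

```text
t 10.5333 tcp [ 0.4139 -0.2887  0.2243] F [-0.3  0.2 -1.9] gap 0.0167 
 shift [0.0015 0.002  0.1378] twist [-0.002  0.001 -0.   ]
6694 [(0.06, np.float64(-0.0007), np.float64(0.2427)), (0.08, np.float64(-0.0007), np.float64(0.2428)), (0.1, np.float64(-0.0007), np.float64(0.2429))]
[-4.49248769e-04  9.87835982e-01  1.55498614e-01 -2.26670584e-04]
```

View pics/two5.png

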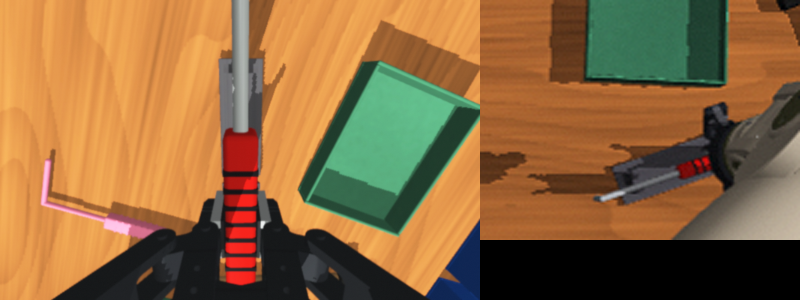

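The pick is level and aligned over its rest: the shaft line runs over the front fork in the wrist view. Lower it.

servo_tool --targets '[{"xyz": [0.0015, 0.002, 0.01], "twist": [0, 0, 0], "jaw": 0}, {"xyz": [0.0015, 0.002, 0.03], "twist": [0, 0, 0], "jaw": 0}, {"xyz": [0.0015, 0.002, 0.05], "twist": [0, 0, 0], "jaw": 0}, {"xyz": [0.0015, 0.002, 0.07], "twist": [0, 0, 0], "jaw": 0}, {"xyz": [0.0015, 0.002, 0.085], "twist": [0, 0, 0], "jaw": 0}, {"xyz": [0.0015, 0.002, 0.098], "twist": [0, 0, 0], "jaw": 0}, {"xyz": [0.0015, 0.002, 0.108], "twist": [0, 0, 0], "jaw": 0}, {"xyz": [0.0015, 0.002, 0.116], "twist": [0, 0, 0], "jaw": 0}, {"xyz": [0.0015, 0.002, 0.123], "twist": [0, 0, 0], "jaw": 0}, {"xyz": [0.0015, 0.002, 0.129], "twist": [0, 0, 0], "jaw": 0}, {"xyz": [0.0015, 0.002, 0.134], "twist": [0, 0, 0], "jaw": 0}, {"xyz": [0.0015, 0.002, 0.138], "twist": [0, 0, 0], "jaw": 0}]'

```text
clock: 11.63
tcp_pos: [0.4166, -0.2911, 0.0871]
orientation: [0.0, 0.988, 0.155, 0.0]
wrist_force: [-2.2, -0.4, 0.5]
finger_gap: 0.0167
```

servo_tool --targets '[{"xyz": [0, 0, 0], "twist": [0, 0, 0], "jaw": 0}, {"xyz": [0, 0, 0], "twist": [0, 0, 0], "jaw": 0}, {"xyz": [0, 0, 0], "twist": [0, 0, 0], "jaw": 0}]' --squeeze 40

```text
clock: 11.88
tcp_pos: [0.4166, -0.2911, 0.0876]
orientation: [0.0, 0.988, 0.155, 0.0]
wrist_force: [-0.2, -0.0, -1.9]
finger_gap: 0.0165
```

servo_tool --targets '[{"xyz": [0, 0, 0.001], "twist": [0, 0, 0], "jaw": 0}, {"xyz": [0, 0, 0.002], "twist": [0, 0, 0], "jaw": 0}, {"xyz": [0, 0, 0.002], "twist": [0, 0, 0], "jaw": 0}, {"xyz": [0, 0, 0.002], "twist": [0, 0, 0], "jaw": 0.25}, {"xyz": [0, 0, 0.002], "twist": [0, 0, 0], "jaw": 0.4}, {"xyz": [0, 0, 0.002], "twist": [0, 0, 0], "jaw": 0.7}, {"xyz": [0, 0, 0.002], "twist": [0, 0, 0], "jaw": 1}, {"xyz": [0, 0, 0.002], "twist": [0, 0, 0], "jaw": 1}, {"xyz": [0, 0, 0.002], "twist": [0, 0, 0], "jaw": 1}, {"xyz": [0, 0, 0.002], "twist": [0, 0, 0], "jaw": 1}]'

```text
clock: 12.72
tcp_pos: [0.4166, -0.2909, 0.0853]
orientation: [0.0, 0.988, 0.155, 0.0]
wrist_force: [-0.1, -0.2, 1.0]
finger_gap: 0.0852
```

servo_tool --targets '[{"xyz": [0, 0, -0.01], "twist": [0, 0, 0], "jaw": 1}, {"xyz": [0, 0, -0.03], "twist": [0, 0, 0], "jaw": 1}, {"xyz": [0, 0, -0.06], "twist": [0, 0, 0], "jaw": 1}, {"xyz": [0, 0, -0.09], "twist": [0, 0, 0], "jaw": 1}, {"xyz": [0, 0, -0.12], "twist": [0, 0, 0], "jaw": 1}, {"xyz": [0, 0, -0.12], "twist": [0, 0, 0], "jaw": 1}]'

```text
clock: 13.22
tcp_pos: [0.4189, -0.2931, 0.2122]
orientation: [0.004, 0.988, 0.155, 0.003]
wrist_force: [1.1, -1.4, 1.1]
finger_gap: 0.0854
```

```bash
python3 - <<'E'
from h import *
snap("wrist","w6")
D=np.load("w6.npz");P=D["P"];c=D["c"]
hsv=cv2.cvtColor(c,cv2.COLOR_RGB2HSV);H,S,V=[hsv[...,i].astype(int) for i in range(3)]
m=((H<6)|(H>174))&(S>150)&(P[...,2]>.09)&(P[...,2]<.13)
q=P[m];r=cv2.minAreaRect((q[:,:2]*1000).astype(np.float32));print(len(q),r,np.percentile(q[:,2],[5,50,95]))
snap("top","top6")
t=np.radians(6.28)
D=np.load("top6.npz");P=D["P"];c=D["c"];z=P[...,2]
X=P-np.array([.5703,.184,0]);rx=X[...,0]*-np.sin(t)+X[...,1]*np.cos(t); ry=-X[...,0]*np.cos(t)-X[...,1]*np.sin(t)
hsv=cv2.cvtColor(c,cv2.COLOR_RGB2HSV);H,S,V=[hsv[...,i].astype(int) for i in range(3)]
m=(H>8)&(H<32)&(S>150)&(z>.045)&(z<.065)&(abs(rx)<.15)&(abs(ry)<.045)
print(m.sum(),np.percentile(rx[m],[2,98]),np.percentile(ry[m],[2,50,98]))
c6=(rx[m].min()+rx[m].max())/2;print("c",c6)
e=np.array([-np.sin(t),np.cos(t)]);f=np.array([-np.cos(t),-np.sin(t)])
g=np.array([.5703,.184])+c6*e+.0275*f;print(g)
go([*g,.16],6.28)
E
```

```text
2566 ((416.3208923339844, -289.7657165527344), (18.033754348754883, 98.72565460205078), 17.633098602294922) [0.10834987 0.11015532 0.11133035]
158 [-0.10187402 -0.01745022] [0.02150437 0.03029608 0.03753077]
c -0.04130384675694504
[0.54748314 0.13993586]
t 13.3167 tcp [ 0.4174 -0.2917  0.2074] F [-0.8 -0.3  0.3] gap 0.0857 
 shift [ 0.2559 -0.3713  0.0465] twist [ 0.003 -0.002  0.201]
```

The pick is back on its rest, within 1.5 mm of where it was. The yellow pad's extent on the landing is rack x -0.102 to -0.017, so its centre is ≈ -0.059, at world (0.549, 0.122). Go above it.

servo_tool --targets '[{"xyz": [0.252, -0.354, 0], "twist": [0, 0, 0.201], "jaw": 1}, {"xyz": [0.252, -0.354, 0], "twist": [0, 0, 0.201], "jaw": 1}, {"xyz": [0.252, -0.354, 0], "twist": [0, 0, 0.201], "jaw": 1}, {"xyz": [0.252, -0.354, 0], "twist": [0, 0, 0.201], "jaw": 1}, {"xyz": [0.252, -0.354, 0], "twist": [0, 0, 0.201], "jaw": 1}, {"xyz": [0.252, -0.354, 0], "twist": [0, 0, 0.201], "jaw": 1}, {"xyz": [0.252, -0.354, 0], "twist": [0, 0, 0.201], "jaw": 1}, {"xyz": [0.252, -0.354, 0], "twist": [0, 0, 0.201], "jaw": 1}, {"xyz": [0.252, -0.354, 0], "twist": [0, 0, 0.201], "jaw": 1}, {"xyz": [0.252, -0.354, 0], "twist": [0, 0, 0.201], "jaw": 1}, {"xyz": [0.252, -0.354, 0.015], "twist": [0, 0, 0.201], "jaw": 1}, {"xyz": [0.252, -0.354, 0.03], "twist": [0, 0, 0.201], "jaw": 1}]'

```text
clock: 14.32
tcp_pos: [0.5489, 0.1277, 0.1741]
orientation: [-0.001, 0.998, 0.058, 0.0]
wrist_force: [0.5, -0.5, -0.3]
finger_gap: 0.0853
```

servo_tool --targets '[{"xyz": [0, 0, 0], "twist": [0, 0, 0], "jaw": 1}, {"xyz": [0, 0, 0], "twist": [0, 0, 0], "jaw": 1}]'

```text
clock: 14.48
tcp_pos: [0.5463, 0.1233, 0.1733]
orientation: [0.0, 0.998, 0.055, -0.002]
wrist_force: [-0.8, -0.1, -0.2]
finger_gap: 0.0852
```

```bash
python3 - <<'E'
from h import *
snap("wrist","w7")
t=np.radians(6.28)
D=np.load("w7.npz");P=D["P"];c=D["c"];z=P[...,2]
X=P-np.array([.5703,.184,0]);rx=X[...,0]*-np.sin(t)+X[...,1]*np.cos(t); ry=-X[...,0]*np.cos(t)-X[...,1]*np.sin(t)
hsv=cv2.cvtColor(c,cv2.COLOR_RGB2HSV);H,S,V=[hsv[...,i].astype(int) for i in range(3)]
m=(H>5)&(H<32)&(S>150)&(z>.052)&(z<.06)&(abs(rx)<.15)&(abs(ry)<.045)
q=P[m];r=cv2.minAreaRect((q[:,:2]*1000).astype(np.float32));print(m.sum(),np.percentile(rx[m],[2,98]),np.percentile(ry[m],[2,98]),r,np.median(q[:,2]))
go([r[0][0]/1000,r[0][1]/1000,.032],6.28)
E
```

```text
978 [-0.10049011 -0.01491348] [0.02281397 0.03657371] ((547.6298828125, 123.05030822753906), (15.166374206542969, 89.18341064453125), 6.831648826599121) 0.05510804565675642
t 14.5333 tcp [0.5471 0.1229 0.1745] F [ 0.1 -1.4  0. ] gap 0.0854 
 shift [ 9.000e-04 -1.000e-04  1.425e-01] twist [0.    0.003 0.   ]
```

View pics/w7.png

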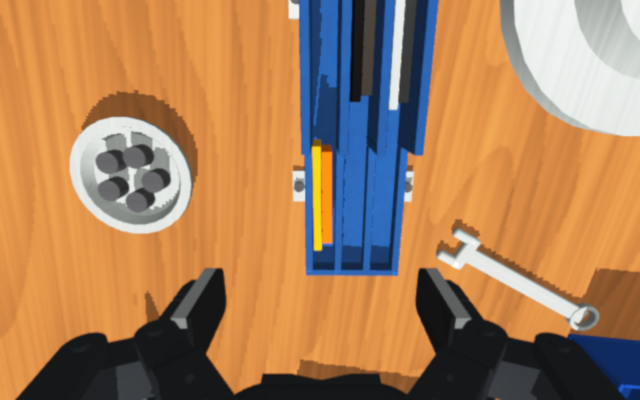

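The wrist view shows the yellow pad standing on the landing at (322,195), midway between the fingers' line, measured within 1 mm of the TCP. Descend and grip.

servo_tool --targets '[{"xyz": [0.001, 0, 0.03], "twist": [0, 0, 0], "jaw": 1}, {"xyz": [0.001, 0, 0.06], "twist": [0, 0, 0], "jaw": 1}, {"xyz": [0.001, 0, 0.09], "twist": [0, 0, 0], "jaw": 1}, {"xyz": [0.001, 0, 0.115], "twist": [0, 0, 0], "jaw": 1}, {"xyz": [0.001, 0, 0.13], "twist": [0, 0, 0], "jaw": 1}, {"xyz": [0.001, 0, 0.14], "twist": [0, 0, 0], "jaw": 0.8}, {"xyz": [0.001, 0, 0.142], "twist": [0, 0, 0], "jaw": 0.5}, {"xyz": [0.001, 0, 0.142], "twist": [0, 0, 0], "jaw": 0.3}, {"xyz": [0.001, 0, 0.142], "twist": [0, 0, 0], "jaw": 0.1}, {"xyz": [0.001, 0, 0.142], "twist": [0, 0, 0], "jaw": 0}, {"xyz": [0.001, 0, 0.142], "twist": [0, 0, 0], "jaw": 0}, {"xyz": [0.001, 0, 0.142], "twist": [0, 0, 0], "jaw": 0}]' --squeeze 60

```text
clock: 15.53
tcp_pos: [0.55, 0.1233, 0.0348]
orientation: [0.0, 0.998, 0.055, 0.001]
wrist_force: [-1.6, -0.5, 6.9]
finger_gap: 0.0145
```

servo_tool --targets '[{"xyz": [0, 0, 0], "twist": [0, 0, 0], "jaw": 0}, {"xyz": [0, 0, 0], "twist": [0, 0, 0], "jaw": 0}, {"xyz": [0, 0, -0.01], "twist": [0, 0, 0], "jaw": 0}, {"xyz": [0, 0, -0.02], "twist": [0, 0, 0], "jaw": 0}, {"xyz": [0, 0, -0.035], "twist": [0, 0, 0], "jaw": 0}, {"xyz": [0, 0, -0.05], "twist": [0, 0, 0], "jaw": 0}, {"xyz": [0, 0, -0.07], "twist": [0, 0, 0], "jaw": 0}, {"xyz": [0, 0, -0.09], "twist": [0, 0, 0], "jaw": 0}, {"xyz": [0, 0, -0.11], "twist": [0, 0, 0], "jaw": 0}, {"xyz": [0, 0, -0.12], "twist": [0, 0, 0], "jaw": 0}, {"xyz": [0, 0, -0.12], "twist": [0, 0, 0], "jaw": 0}]'

```text
clock: 16.45
tcp_pos: [0.5509, 0.1236, 0.1565]
orientation: [-0.0, 0.998, 0.055, 0.003]
wrist_force: [0.1, -0.0, -2.2]
finger_gap: 0.0146
```

```bash
python3 -c "
from h import *
go([.6186,-.2554,.155],-3.45)
D=np.load('top0.npz');P=D['P'];print(P[165:185,400:420].reshape(-1,3).mean(0))"
```

```text
t 16.45 tcp [0.5509 0.1236 0.1565] F [ 0.1 -0.  -2.2] gap 0.0146 
 shift [0.0256 0.3841 0.0017] twist [-0.    -0.005  0.17 ]
[nan nan nan]
```

Pad held (gap 14.6 mm). Carry it over to the tray.

servo_tool --targets '[{"xyz": [0.001, 0.011, 0], "twist": [0, 0, 0.005], "jaw": 0}, {"xyz": [0.003, 0.038, 0], "twist": [0, 0, 0.017], "jaw": 0}, {"xyz": [0.005, 0.07, 0], "twist": [0, 0, 0.031], "jaw": 0}, {"xyz": [0.007, 0.105, 0], "twist": [0, 0, 0.046], "jaw": 0}, {"xyz": [0.009, 0.14, 0], "twist": [0, 0, 0.062], "jaw": 0}, {"xyz": [0.012, 0.175, 0], "twist": [0, 0, 0.078], "jaw": 0}, {"xyz": [0.014, 0.21, 0], "twist": [0, 0, 0.093], "jaw": 0}, {"xyz": [0.016, 0.245, 0], "twist": [0, 0, 0.108], "jaw": 0}, {"xyz": [0.019, 0.28, 0], "twist": [0, 0, 0.124], "jaw": 0}, {"xyz": [0.021, 0.315, 0], "twist": [0, 0, 0.139], "jaw": 0}, {"xyz": [0.023, 0.347, 0], "twist": [0, 0, 0.154], "jaw": 0}, {"xyz": [0.025, 0.373, 0], "twist": [0, 0, 0.165], "jaw": 0}]'

```text
clock: 17.45
tcp_pos: [0.6137, -0.2478, 0.1509]
orientation: [-0.0, 1.0, -0.029, -0.001]
wrist_force: [0.6, -0.0, -2.4]
finger_gap: 0.0145
```

servo_tool --targets '[{"xyz": [0.001, 0.009, 0], "twist": [0, 0, 0.005], "jaw": 0}, {"xyz": [0.001, 0.011, 0.01], "twist": [0, 0, 0.005], "jaw": 0}, {"xyz": [0.001, 0.011, 0.02], "twist": [0, 0, 0.005], "jaw": 0}, {"xyz": [0.001, 0.011, 0.03], "twist": [0, 0, 0.005], "jaw": 0}, {"xyz": [0.001, 0.011, 0.04], "twist": [0, 0, 0.005], "jaw": 0}, {"xyz": [0.001, 0.011, 0.05], "twist": [0, 0, 0.005], "jaw": 0}, {"xyz": [0.001, 0.011, 0.06], "twist": [0, 0, 0.005], "jaw": 0}, {"xyz": [0.001, 0.011, 0.07], "twist": [0, 0, 0.005], "jaw": 0}, {"xyz": [0.001, 0.011, 0.08], "twist": [0, 0, 0.005], "jaw": 0}, {"xyz": [0.001, 0.011, 0.09], "twist": [0, 0, 0.005], "jaw": 0}, {"xyz": [0.001, 0.011, 0.1], "twist": [0, 0, 0.005], "jaw": 0}, {"xyz": [0.001, 0.011, 0.1], "twist": [0, 0, 0.005], "jaw": 0}]'

```text
clock: 18.45
tcp_pos: [0.6138, -0.2549, 0.0504]
orientation: [-0.001, 1.0, -0.03, -0.002]
wrist_force: [-1.2, -0.1, -3.5]
finger_gap: 0.0145
```

```bash
python3 -c "
from h import *
go([.6186,-.2554,.030],-3.45)"
```

```text
t 18.45 tcp [ 0.6138 -0.2549  0.0504] F [-1.2 -0.1 -3.5] gap 0.0145 
 shift [0.0049 0.0002 0.0204] twist [-0.002  0.004  0.   ]
```

Lower the last 20 mm slowly, so the wrist force shows when it touches.

servo_tool --targets '[{"xyz": [0.002, 0, 0.004], "twist": [0, 0, 0], "jaw": 0}, {"xyz": [0.003, 0, 0.008], "twist": [0, 0, 0], "jaw": 0}, {"xyz": [0.004, 0, 0.012], "twist": [0, 0, 0], "jaw": 0}, {"xyz": [0.004, 0, 0.015], "twist": [0, 0, 0], "jaw": 0}, {"xyz": [0.004, 0, 0.017], "twist": [0, 0, 0], "jaw": 0}, {"xyz": [0.004, 0, 0.018], "twist": [0, 0, 0], "jaw": 0}, {"xyz": [0.004, 0, 0.019], "twist": [0, 0, 0], "jaw": 0}, {"xyz": [0.004, 0, 0.02], "twist": [0, 0, 0], "jaw": 0}, {"xyz": [0.004, 0, 0.02], "twist": [0, 0, 0], "jaw": 0}]'

```text
clock: 19.2
tcp_pos: [0.6192, -0.2559, 0.0333]
orientation: [0.0, 1.0, -0.03, 0.0]
wrist_force: [0.3, -0.1, -3.8]
finger_gap: 0.0141
```

servo_tool --targets '[{"xyz": [0, 0, 0.001], "twist": [0, 0, 0], "jaw": 0}, {"xyz": [0, 0, 0.002], "twist": [0, 0, 0], "jaw": 0}, {"xyz": [0, 0, 0.003], "twist": [0, 0, 0], "jaw": 0}, {"xyz": [0, 0, 0.003], "twist": [0, 0, 0], "jaw": 0}, {"xyz": [0, 0, 0.003], "twist": [0, 0, 0], "jaw": 0}]'

```text
clock: 19.62
tcp_pos: [0.6192, -0.2559, 0.0302]
orientation: [0.0, 1.0, -0.03, -0.0]
wrist_force: [0.2, -0.6, -3.2]
finger_gap: 0.0144
```

servo_tool --targets '[{"xyz": [0, 0, 0.001], "twist": [0, 0, 0], "jaw": 0}, {"xyz": [0, 0, 0.002], "twist": [0, 0, 0], "jaw": 0}, {"xyz": [0, 0, 0.002], "twist": [0, 0, 0], "jaw": 0}, {"xyz": [0, 0, 0.002], "twist": [0, 0, 0], "jaw": 0}]'

```text
clock: 19.95
tcp_pos: [0.6194, -0.256, 0.0298]
orientation: [0.0, 1.0, -0.03, 0.0]
wrist_force: [-3.8, 0.5, 5.4]
finger_gap: 0.0145
```

The force has reversed to +5.4 N, so the pad is on the tray floor. Open gently and rise.

servo_tool --targets '[{"xyz": [0, 0, 0], "twist": [0, 0, 0], "jaw": 0.22}, {"xyz": [0, 0, 0], "twist": [0, 0, 0], "jaw": 0.3}, {"xyz": [0, 0, 0], "twist": [0, 0, 0], "jaw": 0.4}, {"xyz": [0, 0, 0], "twist": [0, 0, 0], "jaw": 0.5}, {"xyz": [0, 0, 0], "twist": [0, 0, 0], "jaw": 0.5}, {"xyz": [0, 0, -0.01], "twist": [0, 0, 0], "jaw": 0.5}, {"xyz": [0, 0, -0.03], "twist": [0, 0, 0], "jaw": 0.5}, {"xyz": [0, 0, -0.06], "twist": [0, 0, 0], "jaw": 0.5}, {"xyz": [0, 0, -0.09], "twist": [0, 0, 0], "jaw": 0.5}, {"xyz": [0, 0, -0.12], "twist": [0, 0, 0], "jaw": 0.5}, {"xyz": [0, 0, -0.15], "twist": [0, 0, 0], "jaw": 0.5}, {"xyz": [0, 0, -0.15], "twist": [0, 0, 0], "jaw": 0.5}]'

```text
clock: 20.95
tcp_pos: [0.6222, -0.2575, 0.1868]
orientation: [0.003, 1.0, -0.03, 0.005]
wrist_force: [0.7, -0.6, 1.4]
finger_gap: 0.0425
```

```bash
python3 - <<'E'
from h import *
print(env.get_state()["tcp_pos"])
a=snap("wrist","w8")["color"];b=snap("top","top8")["color"]
cv2.imwrite("pics/two8.png",np.hstack([cv2.resize(a,(400,250)),cv2.resize(b,(400,250))])[...,::-1])
for f in("w8","top8"):
    D=np.load(f+".npz");P=D["P"];c=D["c"];z=P[...,2]
    hsv=cv2.cvtColor(c,cv2.COLOR_RGB2HSV);H,S,V=[hsv[...,i].astype(int) for i in range(3)]
    m=(H>8)&(H<32)&(S>150)&(z>.01)&(z<.08)&(abs(P[...,0]-.6186)<.07)&(abs(P[...,1]+.2554)<.09)
    if m.any(): print(f,m.sum(),np.median(P[m],0),np.percentile(z[m],98))
    m=((H<6)|(H>174))&(S>150)&(z>.09)&(z<.13)&(abs(P[...,0]-.415)<.08)&(abs(P[...,1]+.288)<.08)
    if m.any(): print(" pick",m.sum(),np.mean(P[m],0))
E
```

```text
[ 0.62224768 -0.25752986  0.18680588]
w8 1741 [ 0.61832753 -0.2509558   0.04712177] 0.051278228417192054
 pick 4711 [ 0.42005771 -0.28490473  0.10540844]
top8 9 [ 0.61905259 -0.21372862  0.04502392] 0.05417492679798466
```

View pics/two8.png

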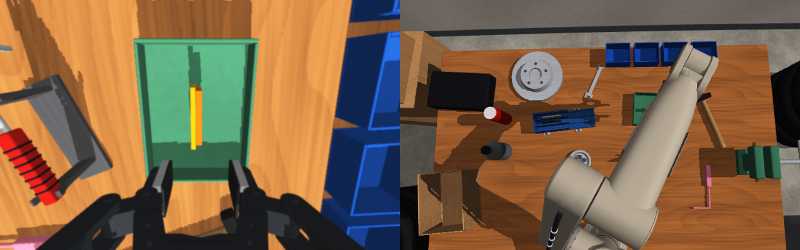

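The pad stands upright in the tray's middle (wrist view (196,118)), its top at z ≈ 0.051. The pick is in its forks, and the gripper is clear. Handing in.

```bash
python3 -c "
from h import *
print(env.hand_in())"
```

```text
the job is handed in; nothing more can be done
None
```

I dragged the yellow pad out of its bay with the red pick, put the pick back on its rest, and set the pad down in the green tray. The job was handed in at about 21 s of the 72 s allowed, and it reported no verdict.

- **Drag:** the pad stopped with its centre about 39 mm outside the bay mouth (26 mm needed). The fingers touched it only after that.
- **Pick:** after release, the handle was within about 1.5 mm and 0.5° of where I found it. The hook tip was not measured directly.
- **Pad in tray:** it stands upright near the middle with its top at z ≈ 0.051 m. The wrist force changed from -3.2 to +5.4 N at touchdown, so it was resting on the floor before I opened the gripper.
- **Other things:** the last pictures show no visible shift of the grey and black pads, the can, the bottle, the dish or the spanner. I did not measure them. The arm partly hid the tray and mallet in the last top picture, so that view could not confirm the pad's position; the tray result comes from the wrist camera.

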